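Click the green filter in under the lamp

TASK

Set the filter wheel on the test stand to green: with a fingertip, gently push its tabs round until the green filter clicks in under the lamp tube, then take the hand away. Push only, do not pinch; keep off the filter glass, and leave the loose parts lying on the table where they are.

Things in the scene. Friction and masses are not known exactly. Their poses are not given: they have to be found in the camera images.
- filter_stand: Bolted test stand, 227 mm high, on an aluminium foot plate 190 x 150 x 12 mm. Origin on the table under the wheel's vertical axis; z up; x points from the wheel's axis to the lamp station, 36 mm away, on the side away from the robot, turned by up to 0.5 rad. The space over and round the wheel on the robot's side (x < 0) is free above 60 mm height.
- column (a point): Middle of the stand's upright steel column at its foot, on the table, at x = 92, y = 66 mm in the stand's frame: radius 13 mm (foot 21 mm), 227 mm high, with a clamp 40 x 36 mm at heights 158 to 182 mm. A bar 16 mm thick runs level from the clamp to the lamp, its middle at 170 mm.
- wheel_center (a point): Point on the stand, on the wheel's axis, 107 mm up. Wheel: black disc, radius 54 mm, heights 100 to 108 mm, with six 25 mm filters at 36 mm from the axis, 60 degrees apart. Outside each a radial tab reaches to 84 mm from the axis, 10 mm wide, heights 100 to 114 mm, its outer 16 mm in its filter's colour. Counter-clockwise from above: green, blue, dark grey, red, yellow, white.
- wheel (a joint): Wheel angle q (rad), counter-clockwise seen from above, no stops: the green tab lies q from the stand's x axis, so 0 or a whole turn is green under the lamp. A sprung detent clicks every 60 degrees (1.047): it takes 2 to 4 N on a tab to leave a click, and the wheel pulls itself in from about 10 degrees. Elsewhere it stays where it is left, and may start so. Starts 1.5 to 3.14 from green.
- lamp_spot (a point): Point on the stand under the middle of the lamp, at the height of the wheel's upper face (108 mm). The lamp is an upright tube, black below with aluminium fins above, radius 20 mm, heights 136 to 211 mm; a black sensor looks up from under the wheel.
- green_filter (a point): Middle of the green filter's upper face; turns with the wheel.
- green_tab (a point): Middle of the coloured end of the green tab, 76 mm from the axis, half-way up (107 mm above the table); x axis outward along the tab.
- wheel_tabs: The six tabs, which turn with the wheel; origin on the axis at 100 mm height, x axis along the green tab.
- filter_glass: The six filter glasses, 25 mm across, which turn with the wheel and stand 1 mm proud of its face; not to be touched. Origin and axes as wheel_tabs.
- lens_tube: Loose black lens tube standing near the stand, 31 mm across, 36 mm high. Origin under its middle.
- dust_cap: Loose red dust cap near the stand, 32 mm across, 12 mm high. Origin under its middle.
- post_spare: Loose steel pedestal post standing near the stand, 25 mm across, 51 mm high. Origin under its middle.
- ball_driver: Loose screwdriver with a red handle lying on the right, along its x axis.
- optics_case: Loose flat blue and white case on the left, 62 x 62 x 27 mm. Origin under its middle.
- mirror_mount: Loose black mirror mount on a foot 55 x 75 mm, 121 mm high, on the right. Origin under its middle.
- fork_clamp: Loose slotted aluminium clamp lying on the left, 99 x 38 x 10 mm. Origin under its middle.

How it is judged (in metres and radians):
On the way:
1. a fingertip pushes a tab and the wheel turns (contact force between the fingers and wheel_tabs above 0.3 N and (velocity of joint wheel above 0.02 rad/s or velocity of joint wheel below -0.02 rad/s)), for 0.05 s.
At the end, for the whole second after the job is handed in: The green filter is clicked in under the lamp, its middle within 3 mm of the lamp's axis seen from above, and the wheel is at rest (horizontal distance between green_filter and lamp_spot below 0.003 m and velocity of joint wheel between -0.05 and 0.05 rad/s); the robot touches nothing.
It fails at once if a filter glass is touched (over 0.5 N) (contact force between any of the fingers, the arm and filter_glass above 0.5 N).
It fails at once if the wheel or stand is pushed hard or pinched (over 20 N) (contact force between any of the fingers, the arm and filter_stand above 20 N).
It fails at once if a loose part is lifted, carried or shifted by more than 15 mm (distance of any of lens_tube, dust_cap, post_spare, ball_driver, optics_case, mirror_mount, fork_clamp from where it was at the start of the episode above 0.015 m).
It also fails if it takes over 54 s, if anything falls off the work surface, if the arm or the gripper's body presses on something with over 40 N, if the wrist force passes 120 N, or if a joint passes its speed limit or range.

ROBOT

A 6-joint arm with a two-finger parallel gripper is mounted at the origin on the work surface. World frame = base frame: x ahead of the robot, y to its left, z up, the work surface at z = 0. Lengths are in mm, angles in rad, forces in N, time in s.
With the tool pointing down it reaches from about 350 to 775 mm from the base axis. Payload 7.3 kg.
Tool frame: the origin (TCP) lies at the very end of the fingers, on their centre line; the grasp point (between the pads) lies 19 mm behind it (bot.grip_point_offset is the distance from the TCP to the grasp point, in mm); z points along the fingers, y is the line along which they close (so a half turn about z gives the same grasp; the last joint's range is limited). The gripper opens to 92 mm and grips with 3 to 60 N. Pads are 19 mm wide; open, the fingers measure 130 mm over their backs; the gripper's body (75 mm by 190 mm) begins 47 mm behind the grasp point.
Start: joints at [-1.32, 0.342, 1.524, -0, 1.275, -0.146], TCP at [202.921, -484.223, 190.841] pointing down, gripper open.
Joint ranges: [-2.53, 2.53], [-0.77, 2.02], [0.04, 2.7], [-1, 4.14], [0.28, 2.66], [-3.11, 3.11]. Speed limits (rad/s): [2.57, 2.57, 3.14, 3.14, 3.14, 3.14].

INTERFACE

Orientations are given as [roll, pitch, yaw] about the fixed x, y, z axes, in that order (R = Rz(yaw) Ry(pitch) Rx(roll)).
In Python, from plant import bot gives the robot as it stands. The module is installed in compiled form; this text tells all that it offers.
- The arm moves only by the shell command python3 -m jog 'ROWS' [OPENING]. ROWS is JSON, a list of rows, each a list of 6 numbers: the shift along the tool's x, y, z in mm, then the turn, a rotation vector about the tool's x, y, z in rad. In form: [[dx, dy, dz, rx, ry, rz], ...]. A call has 1 to 12 rows; each row shifts and turns the commanded pose from where the row before left it, along the tool's axes as they then stand; what a row does not reach is not made up. A row lasts 1/10 s, in which the tool goes at most 50 mm and 8.59 degrees, less where a joint would pass 70% of its speed; a pose out of reach is approached as far as the arm can. A call with a gripper value outside its range is refused whole. OPENING is the opening in per cent of the stroke, from 0 (shut) to 100 (fully open), set as the call begins (- or left out, the last holds). The fingers move at their own pace and stop on an object; the grip force is fixed at half the most. Time passes only in rows, so rows that do not move let the fingers close. It gives the time, the measured TCP pose, the force, the opening and the grip force at its end, in the units of the state.
- bot.get_obs(): the state, without advancing time (a new reading comes with each control period).
- bot.capture(name): name is "scene" or "top" or "wrist"; returns the picture (400x640x3 uint8, red, green, blue); there is no depth.
- bot.camera_model(name): a dict with "fx", "fy", "cx", "cy" (pixels), "position" and "orientation" of the camera in the world; the wrist camera has in their place "T_tool_cam" (4x4, takes a point from camera to tool coordinates, whose origin is the TCP and whose axes are the flange's). Camera axes: x right, y down, z forward; pixel columns grow to the right and rows downward; lengths in mm; the calibration is good to about 2 mm. A picture is of the moment at which its call begins: read the wrist's pose just before it. camera_model takes no time and is no camera call.
- bot.close_job(): hands the job in; it is judged then, once.
Trained networks look in the newest picture that a camera, given by its name, has taken for a name from the list of things; names that differ only in an ending like _2 or _b are one class to them, and where a whole thing is asked for, a point or a joint stands for the part that bears it (a point fixed in the world has none). Each returns a list of dicts, best first, with "p" (0 to 1); they miss things now and then, are a little off and sometimes report something else, mostly with a low value. They report only what shows in the picture. A call takes as long as a camera call.
- bot.outline_of(target, camera): "mask" (400x640 bool, what is visible of it) and "pixel" ([column, row] in pixels, amid what is visible of it).
The state is a dict: "time": time; "joint_positions": joint angles; "dq": joint speeds; "tau": joint torques, N m; "tool_pos": TCP position; "tcp_rot": TCP orientation; "contact_force": force on the tool from outside, world axes, zero at the start; "moment": the same for the moment, N m; "grip_width": finger opening in mm; "finger_force": force on a finger pad.
Only numpy, scipy, OpenCV 4.12 (cv2) and the standard library are available. Lean on these libraries where they do the work, as an engineer would, in place of code of your own. Each camera call takes 0.05 s, during which the arm holds its last target. There are 200 camera calls.

## Working session

There is one attempt and no reset: what is moved stays moved. The work goes in short steps, Python scripts to look and compute and a shell command to move; the robot and the scene stay as the last step left them, time stands still between calls to the robot, and variables do not carry over. Pictures are saved under pics/ and viewed, at most 10 in all, crops included, and the job is handed in when it is done.

```bash
mkdir -p pics; python3 - <<'E'
from plant import bot
import cv2,numpy as np
for c in ["scene","top"]:
    im=bot.capture(c); cv2.imwrite(f"pics/{c}0.png",im[:,:,::-1])
    np.set_printoptions(precision=4,suppress=True)
    print(c,bot.camera_model(c))
    for t in ["wheel_center","green_tab","green_filter","lamp_spot","column","filter_stand"]:
        for r in bot.outline_of(t,c)[:2]: print(t,r["p"],r["pixel"],r["mask"].sum())
o=bot.get_obs();print(o)
E
```

```text
scene {'fx': 412.696868758458, 'fy': 412.696868758458, 'cx': 324.02486631247024, 'cy': 199.26730930348188, 'position': array([1068.1872,  147.0119, 1023.2604]), 'orientation': array([-2.578 ,  0.0041,  1.8141])}
wheel_center 0.85 [300.8, 229.5] 4312
green_tab 0.64 [317.4, 212.8] 313
green_filter 0.61 [312.7, 206.3] 854
lamp_spot 0.82 [304.9, 231.2] 4375
lamp_spot 0.59 [172.9, 207.3] 862
column 0.75 [305.1, 228.7] 4444
filter_stand 0.69 [303.5, 231.1] 4369
top {'fx': 518.4180956818248, 'fy': 518.4180956818248, 'cx': 308.46625301835604, 'cy': 206.31786908855878, 'position': array([ 360.3723,  -10.5297, 1740.719 ]), 'orientation': array([-3.0536,  0.0107, -1.5587])}
wheel_center 0.63 [324.5, 188.7] 2728
green_tab 0.48 [315.0, 209.4] 190
green_filter 0.83 [323.8, 198.6] 1040
green_filter 0.59 [359.3, 228.9] 72
lamp_spot 0.64 [326.1, 188.4] 2747
lamp_spot 0.56 [451.7, 249.4] 274
column 0.61 [322.7, 191.8] 2636
filter_stand 0.88 [322.0, 187.0] 2632
{'time': 0.7, 'joint_positions': array([-1.32  ,  0.342 ,  1.5241,  0.    ,  1.2754, -0.146 ]), 'dq': array([ 0.0004,  0.0016, -0.0002, -0.0007, -0.    ,  0.0006]), 'tau': array([  0.0005, -43.1025, -24.4445,   0.0717,   0.0482,  -0.    ]), 'tool_pos': array([ 202.9139, -484.2284,  190.8588]), 'tcp_rot': array([3.1415, 0.    , 0.3968]), 'contact_force': array([ 0.1377, -0.3339,  0.0966]), 'moment': array([ 0.0026, -0.0698, -0.0124]), 'finger_force': 0.0, 'grip_width': 91.81886085112953}
```

```bash
python3 - <<'E'
import cv2
a=cv2.imread("pics/top0.png")[130:270,220:430]; cv2.imwrite("pics/top0c.png",cv2.resize(a,None,fx=3.8,fy=3.8,interpolation=cv2.INTER_CUBIC))
a=cv2.imread("pics/scene0.png")[120:320,180:440]; cv2.imwrite("pics/scene0c.png",cv2.resize(a,None,fx=3,fy=3,interpolation=cv2.INTER_CUBIC))
E
```

```text
(no output)
```

View pics/top0c.png

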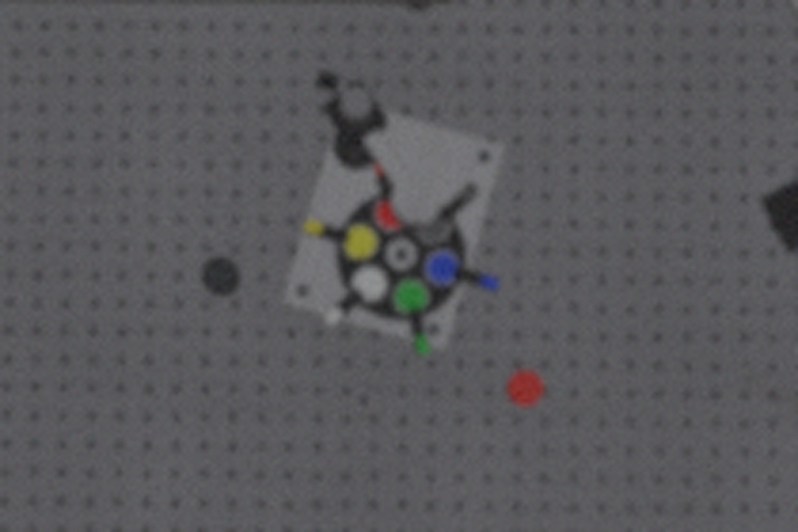

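View pics/scene0c.png

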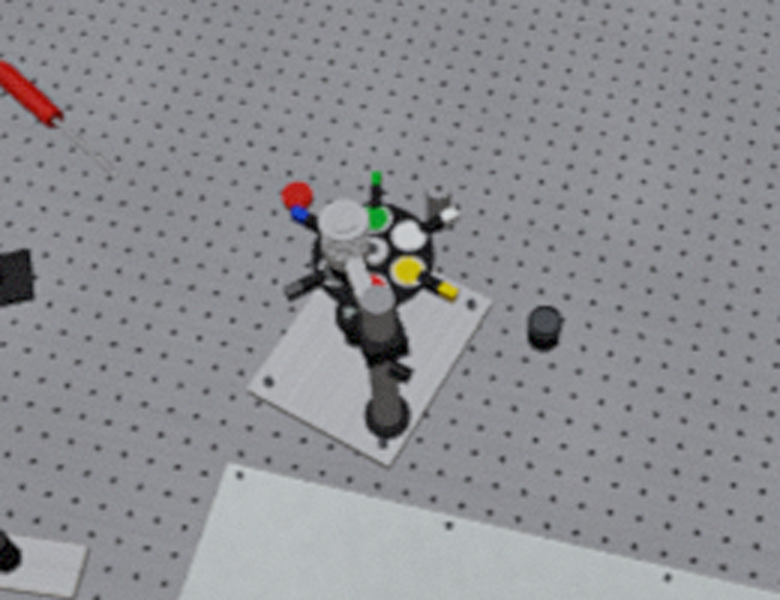

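The top view shows the hub at crop (401,253), with green pointing towards the robot at (422,344). The lamp is pale and sits over the upper right of the wheel. In the scene view the lamp top is at crop (345,218), the column top at about (378,290) and the spare post at (438,200), behind the white tab.

```bash
cat > h.py <<'E'
import numpy as np
from scipy.spatial.transform import Rotation as Ro
from plant import bot
def ray(c,px,z):
    m=bot.camera_model(c)
    R=Ro.from_euler("xyz",m["orientation"]).as_matrix(); p=m["position"]
    d=R@[(px[0]-m["cx"])/m["fx"],(px[1]-m["cy"])/m["fy"],1]
    return p+d*(z-p[2])/d[2]
E
python3 - <<'E'
from h import *
np.set_printoptions(precision=1,suppress=True)
T=lambda u,v:(220+u/3.8-.4,130+v/3.8-.4)
S=lambda u,v:(180+u/3-.3,120+v/3-.3)
for n,c,p,z in [("hub","top",T(401,253),108),("green","top",T(422,344),114),("yel","top",T(313,228),114),("blue","top",T(489,283),114),("white","top",T(332,318),114),("grey","top",T(472,190),114),("red","top",T(378,168),114),
 ("coltop","top",T(355,100),227),("cap","top",T(525,388),12),("lens","top",T(220,276),36),
 ("c1","top",T(390,110),12),("c2","top",T(503,145),12),("c3","top",T(445,350),12),("c4","top",T(285,300),12),
 ("hub","scene",S(377,250),108),("green","scene",S(376,180),114),("yel","scene",S(447,291),114),("blue","scene",S(300,214),114),("white","scene",S(450,214),114),("grey","scene",S(297,290),114),
 ("lamp","scene",S(344,218),211),("coltop","scene",S(377,292),227),("colfoot","scene",S(387,420),8),("post","scene",S(438,192),51),
 ("c","scene",S(249,391),12),("c","scene",S(388,466),12),("c","scene",S(492,298),12),("cap","scene",S(297,194),12),("lens","scene",S(545,318),36)]:
    print(n,c,ray(c,p,z)[:2])
E
```

```text
hub top [537.  -43.6]
green top [460.9 -61.6]
yel top [556.5  29.8]
blue top [ 512.2 -116.6]
white top [481.6  13.1]
grey top [ 589.7 -102.1]
red top [607.4 -23.7]
coltop top [643.4  -4.3]
cap top [ 429.6 -155.3]
lens top [523.  112.1]
c1 top [675.  -34.6]
c2 top [ 644.6 -135. ]
c3 top [462.2 -85. ]
c4 top [504.6  56.2]
hub scene [530.5 -40.4]
green scene [463.1 -59.6]
yel scene [559.3  29.1]
blue scene [ 514.3 -114.9]
white scene [482.8  13.3]
grey scene [588.7 -94.5]
lamp scene [568.7 -52.3]
coltop scene [635.7  -6.4]
colfoot scene [641.   -5.3]
post scene [420.6 -12.9]
c scene [ 645.1 -132.3]
c scene [684.1   7.3]
c scene [499.5  58.6]
cap scene [ 430.1 -154.2]
lens scene [521.8 111.9]
```

```bash
cat >> h.py <<'E'
C=np.array([536.,-43.5])
def to(r,th,z,yaw):
    "tool-frame shift and rz to reach radius r at world angle th(deg) round the wheel"
    o=bot.get_obs(); t=np.radians(th)
    g=np.r_[C+r*np.array([np.cos(t),np.sin(t)]),z]
    R=Ro.from_euler("xyz",o["tcp_rot"])
    print("t",round(o["time"],2),"pos",o["tool_pos"].round(1),"rot",o["tcp_rot"].round(3),"F",o["contact_force"].round(1),"j",o["joint_positions"].round(2))
    d=R.inv()*Ro.from_euler("xyz",[np.pi,0,np.radians(yaw)])
    print("shift",R.inv().apply(g-o["tool_pos"]).round(1),"rot",d.as_rotvec().round(3))
E
python3 -m jog '[[30,-22,0,0,0,0],[30,-22,0,0,0,0],[30,-22,0,0,0,0],[30,-22,0,0,0,0],[30,-22,0,0,0,0],[30,-22,0,0,0,0],[30,-22,0,0,0,0],[30,-22,0,0,0,0],[30,-22,0,0,0,0],[30,-22,0,0,0,0]]' 0
python3 - <<'E'
from h import *
to(80,105,191,-68)
E
```

```text
time: 1.7
tool_pos: [395.2, -164.0, 191.1]
tcp_rot: [3.141, -0.0, 0.397]
contact_force: [-0.2, -0.5, 0.7]
grip_width: 16.4
finger_force: 0.0
t 1.7 pos [ 395.2 -164.   191.1] rot [ 3.141 -0.     0.397] F [-0.2 -0.5  0.7] j [-0.57  0.16  1.77 -0.    1.21  0.6 ]
shift [ 187.2 -136.     0. ] rot [ 0.000e+00 -1.000e-03  1.583e+00]
```

```bash
python3 -m jog '[[0,0,0,0,0,0.144],[0,0,0,0,0,0.144],[0,0,0,0,0,0.144],[0,0,0,0,0,0.144],[0,0,0,0,0,0.144],[0,0,0,0,0,0.144],[0,0,0,0,0,0.144],[0,0,0,0,0,0.144],[0,0,0,0,0,0.144],[0,0,0,0,0,0.144],[0,0,0,0,0,0.144]]' 0
python3 - <<'E'
from h import *
to(80,105,191,-68)
E
```

```text
time: 2.8
tool_pos: [394.6, -165.4, 190.9]
tcp_rot: [-3.141, -0.0, -1.193]
contact_force: [0.3, -0.7, -0.4]
grip_width: 0.4
finger_force: 0.0
t 2.8 pos [ 394.6 -165.4  190.9] rot [-3.141 -0.    -1.193] F [ 0.3 -0.7 -0.4] j [-0.58  0.16  1.77 -0.    1.21  2.19]
shift [-1.406e+02 -1.856e+02 -1.000e-01] rot [-0.    -0.    -0.006]
```

```bash
python3 -m jog '[[-23.4,-31,0,0,0,0],[-23.4,-31,0,0,0,0],[-23.4,-31,0,0,0,0],[-23.4,-31,0,0,0,0],[-23.4,-31,0,0,0,0],[-23.4,-31,0,0,0,0],[0,0,0,0,0,0],[0,0,50,0,0,0]]' 0
python3 - <<'E'
from h import *
import cv2
to(80,105,104,-68)
a=bot.capture("scene")[100:280,220:420]; b=bot.capture("wrist")
cv2.imwrite("pics/1.png",cv2.resize(a,None,fx=3,fy=3,interpolation=2)[:,:,::-1]); cv2.imwrite("pics/1w.png",b[:,:,::-1])
E
```

```text
time: 3.6
tool_pos: [519.5, 34.9, 145.5]
tcp_rot: [-3.13, -0.006, -1.185]
contact_force: [0.9, 0.1, -0.7]
grip_width: 0.4
finger_force: 0.0
t 3.6 pos [519.5  34.9 145.5] rot [-3.13  -0.006 -1.185] F [ 0.9  0.1 -0.7] j [-0.08  0.37  1.62 -0.    1.14  2.68]
shift [-0.8  4.8 41.4] rot [-0.012 -0.006  0.002]
```

View pics/1.png

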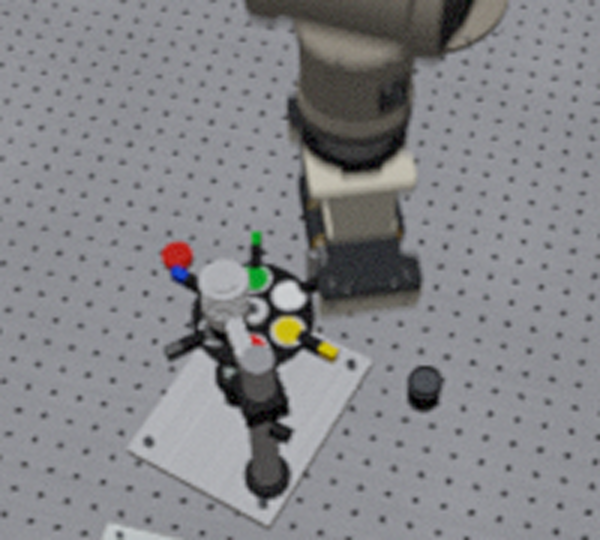

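View pics/1w.png

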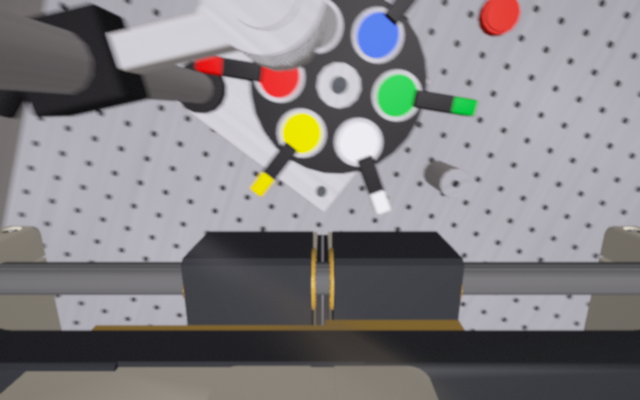

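The scene view shows the gripper coming down outside the wheel, between the yellow and white tabs and clear of the lamp. In the wrist view the hub is at (339,85), the white tab end at (380,200), the yellow tab end at (262,183), and the closed fingers span columns 185 to 462. I'll check these against the calibration.

```bash
python3 - <<'E'
from h import *
m=bot.camera_model("wrist");T=np.array(m["T_tool_cam"]);o=bot.get_obs()
print(T.round(2),m["fx"],m["cx"],m["cy"])
R=Ro.from_euler("xyz",o["tcp_rot"]).as_matrix();p=o["tool_pos"]
print(p)
def wr(px,z):
    d=R@T[:3,:3]@[(px[0]-m["cx"])/m["fx"],(px[1]-m["cy"])/m["fy"],1]; c=R@T[:3,3]+p
    return (c+d*(z-c[2])/d[2]).round(1)
for n,px,z in [("hub",(339,85),108),("white",(380,200),114),("yel",(262,183),114),("green",(464,106),114),("fingL",(185,260),146),("fingR",(462,260),146),("tip",(322,234),146)]: 
    w=wr(px,z); print(n,w,np.degrees(np.arctan2(*(w[:2]-C)[::-1])).round(1),np.hypot(*(w[:2]-C)).round(1))
to(80,105,104,-68)
E
```

```text
[[  -0.     -0.97   -0.25   66.41]
 [   1.     -0.      0.     -0.63]
 [  -0.     -0.25    0.97 -193.76]
 [   0.      0.      0.      1.  ]] 346.65894115836574 322.13172799662664 200.95737987094967
[510.28600508  34.62077287 136.10596713]
hub [531.7 -45.  108. ] -160.8 4.6
white [480.3  10.5 114. ] 135.9 77.6
yel [554.4  28.2 114. ] 75.6 74.0
green [457.4 -61.6 114. ] -167.0 80.7
fingL [577.7  78.6 146. ] 71.1 129.0
fingR [430.1  19.9 146. ] 149.1 123.4
tip [511.   35.1 146. ] 107.6 82.5
t 3.7 pos [510.3  34.6 136.1] rot [ 3.132  0.005 -1.187] F [-0.6  0.  -1.1] j [-0.08  0.38  1.63 -0.    1.14  2.68]
shift [ 2.8 -4.6 32. ] rot [0.01  0.005 0.   ]
```

```bash
python3 - <<'E'
from h import *
import cv2
o=bot.get_obs();p=o["tool_pos"];R=Ro.from_euler("xyz",o["tcp_rot"]).as_matrix();print(p,o["grip_width"])
m=bot.camera_model("scene");Rc=Ro.from_euler("xyz",m["orientation"]).as_matrix()
a=cv2.resize(bot.capture("scene")[120:240,260:400],None,fx=5,fy=5,interpolation=2)[:,:,::-1].copy()
for q in [[0,0,0],[0,0,-19],[0,0,-66],[0,19,0],[0,-19,0],[9.5,0,0],[0,0,-47]]:
    c=Rc.T@(p+R@np.array(q)-m["position"]); u=np.array([m["fx"]*c[0]/c[2]+m["cx"]-260,m["fy"]*c[1]/c[2]+m["cy"]-120])*5
    cv2.circle(a,tuple(int(i) for i in u),3,(0,0,255) if q[2]==0 else (0,255,255),-1)
cv2.imwrite("pics/2.png",a)
E
```

```text
[510.28600508  34.62077287 136.10596713] 0.34027847776503994
```

View pics/2.png

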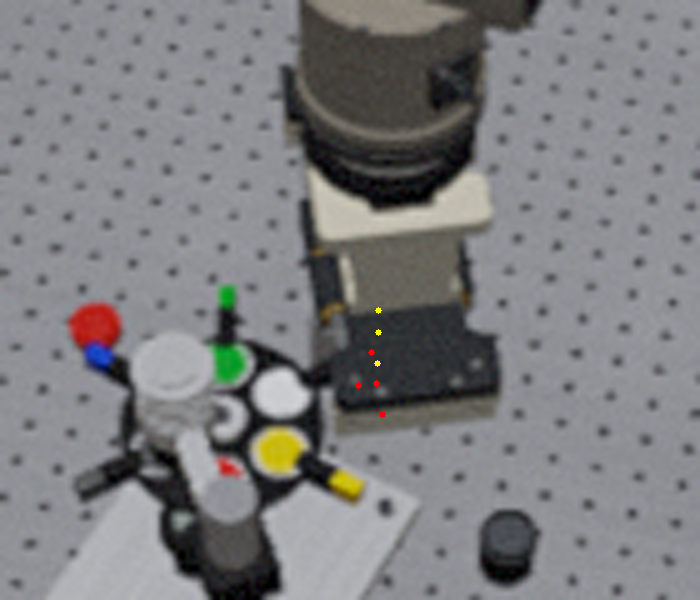

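The gripper body runs along tool y, as assumed, and is clear of the lamp and column.

```bash
python3 - <<'E'
from h import *
to(82,110,104,-68)
E
```

```text
t 3.75 pos [512.   34.2 138.9] rot [ 3.135e+00  3.000e-03 -1.187e+00] F [-0.   0.9  0.9] j [-0.08  0.37  1.63 -0.    1.15  2.68]
shift [-0.8  3.8 34.9] rot [ 0.006  0.003 -0.001]
```

```bash
python3 -m jog '[[0,0,0,0,0,0],[0,0,0,0,0,0],[0,3,12,0,0,0],[0,3,12,0,0,0],[0,0,12,0,0,0],[0,0,0,0,0,0],[0,0,0,0,0,0]]' 0
python3 - <<'E'
from h import *
to(82,110,104,-68)
E
```

```text
time: 4.45
tool_pos: [509.4, 32.1, 105.4]
tcp_rot: [-3.141, -0.0, -1.187]
contact_force: [-0.2, -0.3, 0.4]
grip_width: 0.4
finger_force: 0.0
t 4.45 pos [509.4  32.1 105.4] rot [-3.141 -0.    -1.187] F [-0.2 -0.3  0.4] j [-0.09  0.4   1.69 -0.    1.05  2.67]
shift [-1.9  0.8  1.4] rot [-0.001 -0.    -0.001]
```

```bash
python3 -m jog '[[0.1,4.2,0,0,0,-0.052],[0.1,4.2,0,0,0,-0.052],[0.1,4.2,0,0,0,-0.052],[0.1,4.2,0,0,0,-0.052],[0.1,4.2,0,0,0,-0.052],[0.1,4.2,0,0,0,-0.052],[0.1,4.2,0,0,0,-0.052],[0.1,4.2,0,0,0,-0.052],[0.1,4.2,0,0,0,-0.052],[0.1,4.2,0,0,0,-0.052],[0.1,4.2,0,0,0,-0.052]]' 0
cat >> h.py <<'E'
def look(n):
    import cv2
    m=bot.camera_model("wrist");T=np.array(m["T_tool_cam"]);o=bot.get_obs();im=bot.capture("wrist")
    cv2.imwrite(f"pics/{n}.png",im[:,:,::-1])
    R=Ro.from_euler("xyz",o["tcp_rot"]).as_matrix();p=o["tool_pos"];c=R@T[:3,3]+p
    v=p[:2]-C; print("finger r,th",np.hypot(*v).round(1),np.degrees(np.arctan2(v[1],v[0])).round(1),"z",p[2].round(1),"yaw",np.degrees(o["tcp_rot"][2]).round(1),"F",o["contact_force"].round(1),"t",o["time"])
    hsv=cv2.cvtColor(im,cv2.COLOR_RGB2HSV)
    for col,lo,hi in [("green",(45,120,60),(75,255,255)),("yellow",(22,120,80),(35,255,255)),("blue",(100,120,60),(125,255,255)),("red",(0,150,80),(5,255,255))]:
        k,l,s,ce=cv2.connectedComponentsWithStats(cv2.inRange(hsv,lo,hi))
        for i in range(1,k):
            if s[i,4]<60: continue
            d=R@T[:3,:3]@[(ce[i][0]-m["cx"])/m["fx"],(ce[i][1]-m["cy"])/m["fy"],1]
            w=(c+d*(111-c[2])/d[2])[:2]-C
            print(col,s[i,4],"px",ce[i].round(),"r",np.hypot(*w).round(),"ang",np.degrees(np.arctan2(w[1],w[0])).round(1))
E
python3 -c "
from h import *
look('w2')"
```

```text
time: 5.55
tool_pos: [473.8, 3.7, 105.8]
tcp_rot: [-3.141, -0.002, -0.613]
contact_force: [-0.7, -0.3, -0.2]
grip_width: 0.6
finger_force: 0.0
finger r,th 78.1 142.8 z 105.8 yaw -35.1 F [-0.7 -0.3 -0.2] t 5.55
green 1533 px [380. 136.] r 37.0 ang -166.2
green 425 px [434. 186.] r 78.0 ang -166.4
yellow 1645 px [267. 113.] r 35.0 ang 74.9
yellow 498 px [195. 138.] r 76.0 ang 74.1
blue 591 px [478.  39.] r 78.0 ang -107.3
blue 1783 px [397.  67.] r 36.0 ang -108.0
red 1233 px [276.  48.] r 33.0 ang 18.3
red 1206 px [512. 125.] r 99.0 ang -135.7
```

View pics/w2.png

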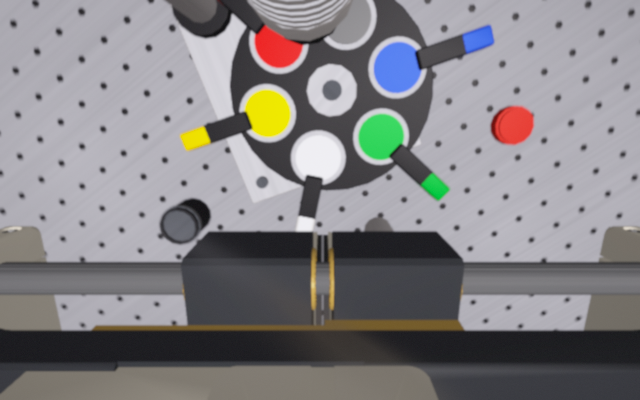

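The white tab, near (303,215), now lies behind the tool's centre, but the wheel hasn't turned and there was no force. The tip must have passed over or outside the tab, so I'll look closer at the fingers.

```bash
python3 - <<'E'
import cv2
a=cv2.imread("pics/w2.png")[195:345,230:410]; a=cv2.convertScaleAbs(a,alpha=1.8,beta=20)
cv2.imwrite("pics/w2c.png",cv2.resize(a,None,fx=4,fy=4,interpolation=2))
E
```

```text
(no output)
```

View pics/w2c.png

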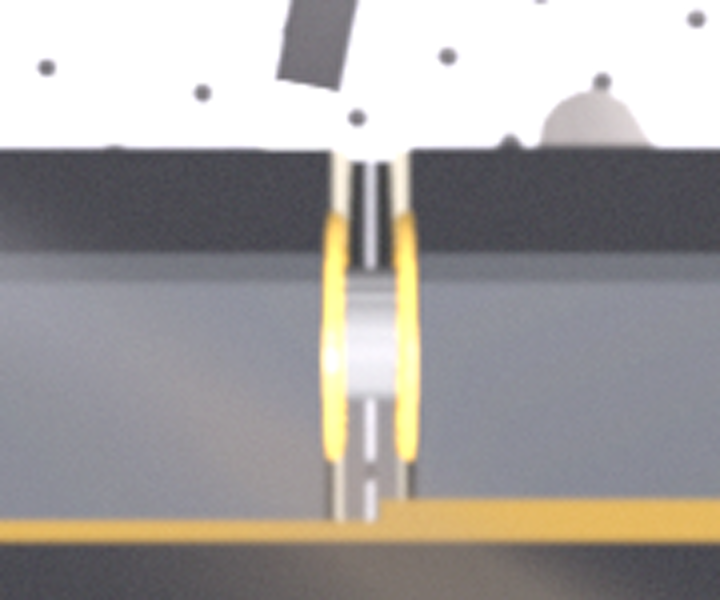

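```bash
python3 -m jog '[[-0.1,-4.2,0,0,0,0.052],[-0.1,-4.2,0,0,0,0.052],[-0.1,-4.2,0,0,0,0.052],[-0.1,-4.2,0,0,0,0.052],[-0.1,-4.2,0,0,0,0.052],[-0.1,-4.2,0,0,0,0.052],[-0.1,-4.2,0,0,0,0.052],[-0.1,-4.2,0,0,0,0.052],[-0.1,-4.2,0,0,0,0.052],[-0.1,-4.2,0,0,0,0.052],[-0.1,-4.2,0,0,0,0.052]]' 0
python3 -m jog '[[0,0,0,0,0,0],[0,0,5,0,0,0],[0,0,5,0,0,0],[0,0,5,0,0,0],[0,0,5,0,0,0],[0,0,0,0,0,0]]' 0
python3 -c "
from h import *
look('w3'); to(74,110,84,-70)"
```

```text
time: 6.7
tool_pos: [508.3, 34.2, 105.6]
tcp_rot: [-3.14, -0.001, -1.19]
contact_force: [0.3, -0.5, -0.6]
grip_width: -0.2
finger_force: 0.0
time: 7.3
tool_pos: [506.8, 34.0, 83.9]
tcp_rot: [3.14, 0.001, -1.187]
contact_force: [-0.1, 0.5, 0.2]
grip_width: 0.6
finger_force: 0.0
finger r,th 82.8 110.7 z 83.9 yaw -68.0 F [-0.1  0.5  0.2] t 7.3
green 2198 px [407.  87.] r 37.0 ang -166.5
green 692 px [495. 101.] r 78.0 ang -166.7
yellow 2017 px [283. 136.] r 35.0 ang 74.7
yellow 564 px [233. 202.] r 76.0 ang 73.8
blue 1705 px [382.  16.] r 34.0 ang -112.4
red 629 px [523.   7.] r 89.0 ang -140.1
red 705 px [159.  47.] r 76.0 ang 13.2
red 1755 px [253.  67.] r 34.0 ang 16.5
t 7.35 pos [507.1  34.   84.3] rot [ 3.141  0.    -1.187] F [0.4 0.3 0.5] j [-0.08  0.43  1.72 -0.    1.    2.67]
shift [ 8.7 -0.4  0.3] rot [0.001 0.    0.035]
```

```bash
python3 -m jog '[[4,0,0,0,0,0],[4,0,0,0,0,0],[0.1,3.9,0,0,0,-0.052],[0.1,3.9,0,0,0,-0.052],[0.1,3.9,0,0,0,-0.052],[0.1,3.9,0,0,0,-0.052],[0.1,3.9,0,0,0,-0.052],[0.1,3.9,0,0,0,-0.052]]' 0
python3 -c "
from h import *
look('w4')"
```

```text
time: 8.15
tool_pos: [490.6, 14.1, 85.1]
tcp_rot: [-3.141, -0.001, -0.873]
contact_force: [-0.1, 0.0, -0.5]
grip_width: 0.2
finger_force: 0.0
finger r,th 73.3 128.2 z 85.1 yaw -50.0 F [-0.1  0.  -0.5] t 8.15
green 1966 px [397. 132.] r 36.0 ang -166.1
green 558 px [472. 171.] r 78.0 ang -166.4
yellow 1962 px [269. 140.] r 34.0 ang 74.8
yellow 564 px [201. 187.] r 76.0 ang 74.1
blue 224 px [476.   4.] r 75.0 ang -109.1
blue 2329 px [397.  52.] r 36.0 ang -107.9
red 714 px [174.  16.] r 76.0 ang 13.5
red 1416 px [260.  69.] r 33.0 ang 18.9
red 1576 px [533.  77.] r 94.0 ang -134.7
```

```bash
for i in 1; do python3 -m jog '[[0.1,3.9,0,0,0,-0.052],[0.1,3.9,0,0,0,-0.052],[0.1,3.9,0,0,0,-0.052],[0.1,3.9,0,0,0,-0.052]]' 0; done
python3 -c "
from h import *
look('w5')"
```

```text
time: 8.6
tool_pos: [479.8, 3.1, 85.0]
tcp_rot: [-3.141, -0.001, -0.666]
contact_force: [0.7, -0.6, 0.1]
grip_width: 0.2
finger_force: 0.0
finger r,th 73.0 140.3 z 85.0 yaw -38.2 F [ 0.7 -0.6  0.1] t 8.6
green 1906 px [388. 146.] r 37.0 ang -166.1
green 521 px [451. 199.] r 78.0 ang -166.4
yellow 2021 px [261. 127.] r 35.0 ang 74.8
yellow 592 px [182. 160.] r 76.0 ang 74.1
blue 749 px [493.  32.] r 78.0 ang -107.2
blue 2254 px [402.  69.] r 36.0 ang -107.9
red 1431 px [266.  56.] r 33.0 ang 19.0
red 1432 px [527. 121.] r 95.0 ang -134.7
```

View pics/w5.png

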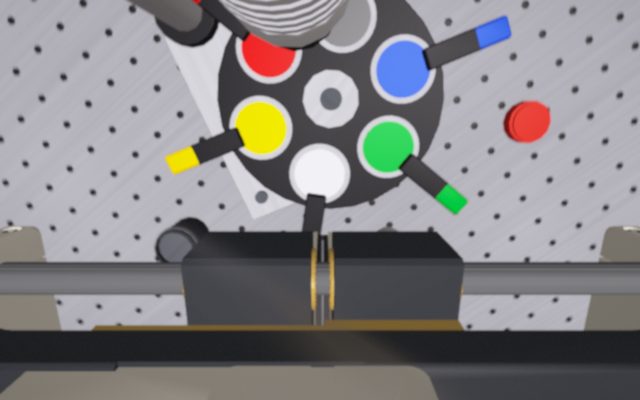

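Even at a reported z of 85 the tip passes the tab without touching it. I'll go up, open the fingers and see where the tips really are.

```bash
python3 -m jog '[[0,0,-30,0,0,0],[0,0,-40,0,0,0],[0,0,-30,0,0,0],[0,0,0,0,0,0],[0,0,0,0,0,0],[0,0,0,0,0,0],[0,0,0,0,0,0],[0,0,0,0,0,0],[0,0,0,0,0,0]]' 60
python3 - <<'E'
from h import *
import cv2
o=bot.get_obs();print(o["tool_pos"],o["tcp_rot"],o["grip_width"])
m=bot.camera_model("wrist");T=np.linalg.inv(np.array(m["T_tool_cam"]))
im=bot.capture("wrist")[:,:,::-1].copy()
im=cv2.convertScaleAbs(im,alpha=1.4,beta=15)
g=o["grip_width"]/2
for q in [[0,0,0],[0,g,0],[0,-g,0],[0,g,-19],[9.5,g,0],[9.5,g+19,0],[-9.5,g,0]]:
    c=T[:3,:3]@np.array(q)+T[:3,3]; u=(int(m["fx"]*c[0]/c[2]+m["cx"]),int(m["fy"]*c[1]/c[2]+m["cy"])); cv2.circle(im,u,2,(255,0,255),-1); print(q,u)
cv2.imwrite("pics/w6.png",im[130:])
E
```

```text
time: 9.55
tool_pos: [479.3, 3.5, 184.2]
tcp_rot: [3.141, 0.001, -0.667]
contact_force: [0.4, -0.3, 0.3]
grip_width: 55.4
finger_force: 0.0
[479.34463174   3.48223929 184.22581603] [ 3.14095024e+00  9.42178195e-04 -6.67325124e-01] 55.37111863685116
[0, 0, 0] (323, 228)
[0, 27.68555931842558, 0] (370, 228)
[0, -27.68555931842558, 0] (276, 228)
[0, 27.68555931842558, -19] (375, 240)
[9.5, 27.68555931842558, 0] (371, 212)
[9.5, 46.685559318425575, 0] (403, 212)
[-9.5, 27.68555931842558, 0] (369, 243)
```

View pics/w6.png

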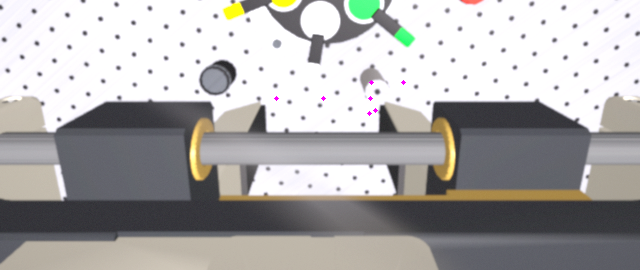

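The cream fingers end at about row 235, with their inner edges near columns 265 and 380, while the calibrated TCP projects to row 228 and columns 276 and 370. Triangulated, the real tips are about 38 mm short of the nominal TCP, which explains the missed contact. I'll go back to the gap and lower accordingly.

```bash
python3 -m jog '[[-0.1,-4.1,0,0,0,0.052],[-0.1,-4.1,0,0,0,0.052],[-0.1,-4.1,0,0,0,0.052],[-0.1,-4.1,0,0,0,0.052],[-0.1,-4.1,0,0,0,0.052],[-0.1,-4.1,0,0,0,0.052],[-0.1,-4.1,0,0,0,0.052],[-0.1,-4.1,0,0,0,0.052],[-0.1,-4.1,0,0,0,0.052],[-0.1,-4.1,0,0,0,0.052],[0,0,0,0,0,0]]' 0
python3 -c "
from h import *
to(77,108,64,-72)"
```

```text
time: 10.7
tool_pos: [511.0, 29.5, 184.6]
tcp_rot: [3.141, 0.0, -1.187]
contact_force: [0.4, 0.1, -0.6]
grip_width: 0.7
finger_force: 0.0
t 10.7 pos [511.   29.5 184.6] rot [ 3.141  0.    -1.187] F [ 0.4  0.1 -0.6] j [-0.09  0.32  1.57 -0.    1.25  2.67]
shift [  0.3  -1.2 120.6] rot [0.    0.    0.069]
```

```bash
python3 -m jog '[[0,-1,25,0,0,0],[0,0,25,0,0,0],[0,0,25,0,0,0],[0,0,15,0,0,0],[0,0,10,0,0,0],[0,0,10,0,0,0],[0,0,5,0,0,0],[0,0,5,0,0,0],[0,0,0,0,0,0]]' 0
python3 -m jog '[[0.1,4,0,0,0,-0.052],[0.1,4,0,0,0,-0.052],[0.1,4,0,0,0,-0.052],[0.1,4,0,0,0,-0.052],[0.1,4,0,0,0,-0.052]]' 0
python3 -c "
from h import *
look('w7')"
```

```text
time: 11.6
tool_pos: [511.6, 29.8, 64.6]
tcp_rot: [3.141, 0.0, -1.187]
contact_force: [-1.0, -0.2, 0.3]
grip_width: 0.4
finger_force: 0.0
time: 12.1
tool_pos: [494.8, 20.1, 65.5]
tcp_rot: [-3.14, -0.001, -0.925]
contact_force: [1.1, 1.7, 1.2]
grip_width: 0.4
finger_force: 0.6
finger r,th 75.8 123.0 z 65.5 yaw -53.0 F [1.1 1.7 1.2] t 12.1
green 2615 px [420. 117.] r 36.0 ang -161.1
green 774 px [512. 149.] r 79.0 ang -161.3
yellow 2481 px [277. 147.] r 35.0 ang 80.1
yellow 704 px [209. 210.] r 76.0 ang 79.4
blue 2974 px [408.  28.] r 36.0 ang -103.6
red 974 px [152.  24.] r 76.0 ang 18.6
red 2490 px [256.  63.] r 34.0 ang 20.5
red 1947 px [555.  58.] r 88.0 ang -135.4
```

Contact made: the wheel has turned about 5° with roughly 2 N. I'll go on along the arc.

```bash
python3 -m jog '[[0.1,4,0,0,0,-0.052],[0.1,4,0,0,0,-0.052],[0.1,4,0,0,0,-0.052],[0.1,4,0,0,0,-0.052],[0.1,4,0,0,0,-0.052],[0.1,4,0,0,0,-0.052],[0.1,4,0,0,0,-0.052],[0.1,4,0,0,0,-0.052],[0.1,4,0,0,0,-0.052],[0.1,4,0,0,0,-0.052],[0.1,4,0,0,0,-0.052],[0.1,4,0,0,0,-0.052]]' 0
python3 -c "
from h import *
look('w8')"
```

```text
time: 13.35
tool_pos: [466.9, -18.4, 65.3]
tcp_rot: [-3.141, -0.0, -0.302]
contact_force: [-1.6, 1.9, 1.4]
grip_width: 0.5
finger_force: 1.2
finger r,th 73.5 160.0 z 65.3 yaw -17.3 F [-1.6  1.9  1.4] t 13.35
green 2588 px [416. 122.] r 36.0 ang -124.1
green 761 px [510. 150.] r 79.0 ang -123.6
yellow 2429 px [275. 157.] r 35.0 ang 118.5
yellow 630 px [210. 222.] r 77.0 ang 117.6
blue 3120 px [399.  32.] r 35.0 ang -65.0
red 835 px [146.  42.] r 76.0 ang 57.2
red 2770 px [250.  73.] r 34.0 ang 57.7
red 1426 px [513. 196.] r 90.0 ang -135.2
```

```bash
python3 -m jog '[[-0.1,4,0,0,0,-0.052],[-0.1,4,0,0,0,-0.052],[-0.1,4,0,0,0,-0.052],[-0.1,4,0,0,0,-0.052],[-0.1,4,0,0,0,-0.052],[-0.1,4,0,0,0,-0.052],[0,4,0,0,0,-0.052],[0,4,0,0,0,-0.052],[0,4,0,0,0,-0.052],[0,4,0,0,0,-0.052],[0,4,0,0,0,-0.052],[0,4,0,0,0,-0.052]]' 0
python3 -c "
from h import *
look('w9')"
```

```text
time: 14.6
tool_pos: [466.1, -66.0, 65.2]
tcp_rot: [3.141, -0.001, 0.321]
contact_force: [-0.1, 0.0, -0.0]
grip_width: 0.5
finger_force: 0.0
finger r,th 73.4 -162.2 z 65.2 yaw 18.4 F [-0.1  0.  -0. ] t 14.6
green 2615 px [409. 116.] r 36.0 ang -84.0
green 759 px [507. 135.] r 78.0 ang -83.2
yellow 2396 px [272. 164.] r 36.0 ang 158.9
yellow 313 px [215. 228.] r 75.0 ang 157.3
blue 349 px [379.  54.] r 27.0 ang -34.3
red 829 px [134.  61.] r 78.0 ang 98.4
red 2703 px [240.  82.] r 35.0 ang 99.4
```

```bash
python3 -m jog '[[-0.1,4,0,0,0,-0.052],[-0.1,4,0,0,0,-0.052],[-0.1,4,0,0,0,-0.052],[-0.1,4,0,0,0,-0.052],[-0.1,4,0,0,0,-0.052],[-0.1,4,0,0,0,-0.052],[0,4,0,0,0,-0.052],[0,4,0,0,0,-0.052],[0,4,0,0,0,-0.052],[0,4,0,0,0,-0.052],[0,4,0,0,0,-0.052],[0,4,0,0,0,-0.052]]' 0
python3 -c "
from h import *
look('w10')"
```

```text
time: 15.85
tool_pos: [492.2, -104.7, 65.1]
tcp_rot: [3.141, -0.0, 0.944]
contact_force: [-0.4, 0.7, 0.5]
grip_width: 0.7
finger_force: 0.6
finger r,th 75.2 -125.6 z 65.1 yaw 54.1 F [-0.4  0.7  0.5] t 15.85
green 1903 px [400. 118.] r 34.0 ang -53.2
green 799 px [502. 131.] r 77.0 ang -47.6
yellow 2427 px [266. 160.] r 36.0 ang -166.5
yellow 483 px [208. 227.] r 77.0 ang -167.3
blue 1348 px [365.  24.] r 30.0 ang 20.6
red 825 px [129.  57.] r 78.0 ang 134.1
red 2756 px [234.  78.] r 36.0 ang 135.0
```

```bash
python3 -m jog '[[0,4,0,0,0,-0.052],[0,4,0,0,0,-0.052],[0,4,0,0,0,-0.052],[0,4,0,0,0,-0.052],[0,4,0,0,0,-0.052],[0,4,0,0,0,-0.052],[0,4,0,0,0,-0.052],[0,4,0,0,0,-0.052],[0,0,0,0,0,0],[0,0,0,0,0,0]]' 0
python3 -c "
from h import *
look('w11')"
```

```text
time: 16.9
tool_pos: [520.6, -118.3, 64.9]
tcp_rot: [3.141, 0.0, 1.358]
contact_force: [-0.5, -0.5, 0.0]
grip_width: 0.1
finger_force: 0.0
finger r,th 76.4 -101.6 z 64.9 yaw 77.8 F [-0.5 -0.5  0. ] t 16.9
yellow 2410 px [271. 162.] r 36.0 ang -137.2
yellow 142 px [224. 228.] r 73.0 ang -138.2
blue 2401 px [368.  20.] r 32.0 ang 41.5
red 2739 px [230.  84.] r 36.0 ang 164.7
red 821 px [125.  77.] r 78.0 ang 164.3
```

The wheel snapped ahead into the click (red at 164.5°, so green is about -15.5°) and the force fell to zero. Now I'll back off, move out and go up.

```bash
python3 -m jog '[[0,-4,0,0,0,0],[0,-4,0,0,0,0],[-10,0,0,0,0,0],[-20,0,0,0,0,0],[-20,0,0,0,0,0],[-20,0,0,0,0,0],[-20,0,-20,0,0,0],[-20,0,-30,0,0,0],[-20,0,-30,0,0,0],[-20,0,-30,0,0,0],[0,0,0,0,0,0],[0,0,0,0,0,0]]' 0
python3 - <<'E'
from h import *
look('w12')
import cv2
a=bot.capture("scene")[120:280,200:400]
for t in ["green_tab","green_filter"]:
    for r in bot.outline_of(t,"scene")[:1]:
        w=ray("scene",r["pixel"],112)[:2]-C; print(t,r["p"],np.hypot(*w),np.degrees(np.arctan2(w[1],w[0])))
cv2.imwrite("pics/end.png",cv2.resize(a,None,fx=3.7,fy=3.7,interpolation=2)[:,:,::-1])
E
```

```text
time: 18.15
tool_pos: [481.2, -264.2, 175.0]
tcp_rot: [3.141, 0.0, 1.359]
contact_force: [-0.9, -0.1, -0.3]
grip_width: 0.5
finger_force: 0.0
finger r,th 227.4 -103.9 z 175.0 yaw 77.9 F [-0.9 -0.1 -0.3] t 18.15
red 783 px [247.  82.] r 152.0 ang -125.3
green_tab 0.71 47.21766599675116 -74.80632498044433
green_filter 0.83 17.93306501152005 101.09524567660765
```

View pics/end.png

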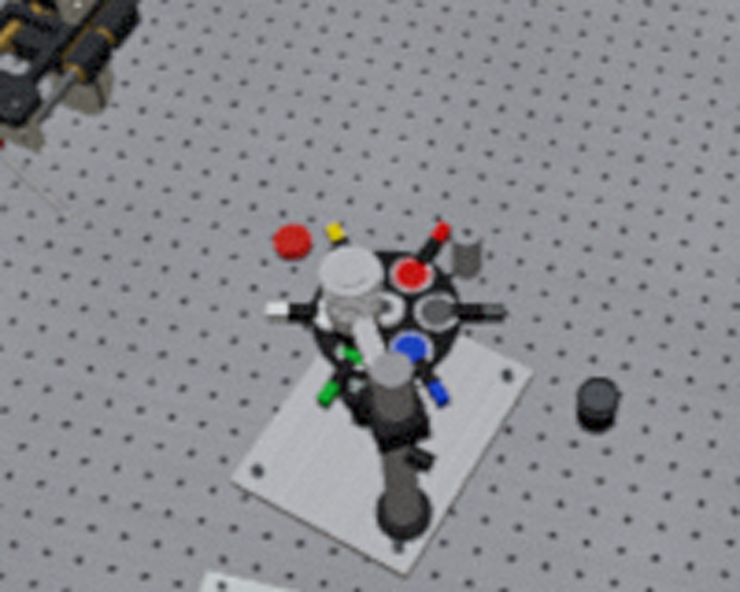

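The picture shows the hand clear, the loose parts in place, the green tab at crop (328,392) on the lamp's side, and white at (277,310). I'll check the angle numerically.

```bash
python3 - <<'E'
from h import *
for n,u,v,o in [("green",328,390,0),("blue",438,391,60),("grey",493,311,120),("red",443,231,180),("yellow",335,230,240),("white",276,309,300)]:
    w=ray("scene",(200+u/3.7-.4,120+v/3.7-.4),112)[:2]-[535,-42.5]; print(n,np.hypot(*w).round(),((np.degrees(np.arctan2(w[1],w[0]))-o+180)%360-180).round(1))
print(bot.get_obs()["contact_force"])
E
```

```text
green 74.0 -17.1
blue 74.0 -16.5
grey 75.0 -16.6
red 78.0 -16.2
yellow 79.0 -16.3
white 78.0 -17.0
[-0.408721    0.57429845  0.34001267]
```

```bash
python3 -c "
from plant import bot
print(bot.close_job())"
```

```text
the job is handed in; nothing more can be done
None
```

I pushed the wheel's white tab round until green clicked in under the lamp (measured within about 1.5° of the lamp direction), then took the hand clear and handed the job in at about 18 s; no verdict came back.

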